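# Turn a reagent container's bar code to the reader and push its rack home

## Robot

A 7-joint arm with a two-finger parallel gripper is mounted at the origin on the work surface; the furniture and walls round the work are solid. World frame = base frame: x ahead of the robot, y to its left, z up, the work surface at z = 0. Lengths are in m, angles in rad, forces in N, time in s.
With the tool pointing down it reaches from about 0.425 to 0.875 m from the base axis. Payload 8.4 kg.
Tool frame: the origin (TCP) lies at the very end of the fingers, on their centre line; the grasp point (between the pads) lies 19 mm behind it (arm.pinch_z is the z of the grasp point in the tool frame, in m); z points along the fingers, y is the line along which they close (so a half turn about z gives the same grasp; the last joint's range is limited). The gripper opens to 85 mm and grips with 20 to 120 N. Pads are 22 mm wide; open, the fingers measure 114 mm over their backs; the gripper's body (76 mm by 85 mm) begins 54 mm behind the grasp point. The pads swing forward as they close: fully open they stand 13 mm farther back than shut.
Start: joints at [1.084, 0.333, 0.04, 1.465, -0.013, 1.343, -0.059], TCP at [0.246, -0.602, 0.231] pointing down, gripper open.
Joint ranges: [-2.58, 2.58], [-0.38, 2.09], [-1.3, 1.39], [0.25, 2.4], [-1.5, 4.64], [0.08, 2.09], [-2.65, 2.65]. Speed limits (rad/s): [2.22, 2.22, 2.79, 2.79, 3.14, 3.14, 3.14].

## Interface

Orientations are given as [roll, pitch, yaw] about the fixed x, y, z axes, in that order (R = Rz(yaw) Ry(pitch) Rx(roll)).
In Python, from workcell import arm, optics gives the robot as it stands.
- The arm moves only by the shell command python3 -m jog 'ROWS'. ROWS is JSON, a list of rows, each a list of 5 numbers: the shift along the tool's x, y, z in cm, then the turn about the tool's z in rad, then the closure, from -1 (fully open) to 1 (shut). A call has 1 to 12 rows; each row is the pose to reach, as a shift and turn from the pose commanded when the call began, along the tool's axes at that moment; what a row does not reach only later rows make up. A row lasts 1/10 s, in which the tool goes at most 50 mm and 8.59 degrees, less where a joint would pass 70% of its speed; a pose out of reach is approached as far as the arm can. A call with a gripper value outside its range is refused whole. The fingers move at their own pace and stop on an object; the grip force is fixed at half the most. Time passes only in rows, so rows that repeat a pose let the fingers close. It gives the time, the measured TCP pose, the force, the opening and the grip force at its end, in the units of the state.
- arm.get_state(): the state, without advancing time (a new reading comes with each control period).
- optics.camera(name): name is "scene" or "top" or "wrist"; returns (picture, depth): 400x640x3 uint8, red, green, blue; 400x640 float32, m along the optical axis (not along the pixel's ray), 0 where there is no reading.
- optics.camera_params(name): a dict with "fx", "fy", "cx", "cy" (pixels), "distortion" ([k1, k2, p1, p2, k3] as OpenCV has them; the pictures are not rectified), "R" (3x3) and "t" (3): a world point X has camera coordinates R X + t; the wrist camera has in their place "tool_from_camera" (4x4, takes a point from camera to tool coordinates, whose origin is the TCP and whose axes are the flange's). Camera axes: x right, y down, z forward; pixel columns grow to the right and rows downward; lengths in m; the calibration is good to about 2 mm. A picture is of the moment at which its call begins: read the wrist's pose just before it. camera_params takes no time and is no camera call.
- arm.hand_in(): hands the job in; it is judged then, once.
The state is a dict: "time": time; "q": joint angles; "qd": joint speeds; "effort": joint torques, N m; "tcp_pos": TCP position; "orientation": TCP orientation; "force": force on the tool from outside, world axes, zero at the start; "torque": the same for the moment, N m; "gripper_width": finger opening in m; "grip_force": force on a finger pad.
Only numpy, scipy, OpenCV 4.12 (cv2) and the standard library are available. Lean on these libraries where they do the work, as an engineer would, in place of code of your own. Each camera call takes 0.05 s, during which the arm holds its last target. There are 200 camera calls.

## Task

The white container with the teal cap stands in the loader's slide-in rack with its bar code turned away from the bar-code reader. Turn the container, upright in its pocket, until the bar code faces squarely to the side where the reader block stands, then push the rack fully home under the canopy so that the container stands in front of the reader's window. Leave the red-capped and brown-capped containers on the bench where they are.

Things in the scene. Friction and masses are not known exactly. Their poses are not given: they have to be found in the camera images.
- loader: Reagent loader, fixed: aluminium base 80 wide (x), 235 long (y), 8 mm thick, with a straight track along its y axis; +y is the way the rack is pushed home. Origin: on the bench, below the container's axis when the rack is home. x axis: level, across the track, from the reader block to the track; z up. The reader stands on the -x side, so a bar code turned right faces along the loader's -x axis.
- canopy_mouth (a point): Centre of the open mouth of the white sheet canopy that covers the home place at the loader's +y end (mouth at loader y = -46 mm). Its roof lies 118 to 122 mm above the bench, too low to reach the container from above once the rack is in. Closed at the +x side and the +y end.
- reader_window (a point): Centre of the dark window of the bar-code reader, 34 mm above the bench. It looks along the loader's +x axis on to the home place. The reader is a dark metal block beside the canopy (loader x -104 to -54, y -29 to 29 mm, top 64 mm above the bench).
- rack (a joint): How far the black plastic rack is pushed along its track, in m: 0 = fully out (as it starts), 0.125 = fully home at its stop. It slides with about 1.5 N of friction and stays where it is left. Its one square pocket (43 mm wide inside, four corner posts with tops 42 mm and floor 13 mm above the bench) has its centre at loader x = 0, y = value - 0.125.
- rack_grip (a point): Centre of the upright grip fin at the rack's outer (-y) end, 78 mm above the bench, 108 mm from the pocket's centre; moves with the rack; axes as the loader. 38 mm wide (x), 10 mm thick (y), top 104 mm above the bench; a lip makes the topmost 8 mm reach 16 mm out from this point on the outer (-y) face. To push the rack home, push the outer face along +y.
- container_mid (a point): Centre (half-way up) of the reagent container: white, round, with a teal screw cap; 88 mm high, body 39 mm and cap 42 mm in diameter, 50 to 100 g. The cap (topmost 17 mm) is fast on the body, so turning the cap turns the container. Stands loose in the rack's pocket, 2 mm of play, foot 13 mm above the bench. z: its upright axis; its x axis has no meaning, see barcode.
- barcode (a point): Centre of the bar code, a band of black bars 11 mm high that runs 44 mm (129 degrees) round the container, low on its label (7 to 18 mm above its foot), on its surface 19.5 mm from its axis. This frame's x axis points straight out of the container through the middle of the bar code; z up. It starts facing any way except within about 1 rad of the reader's side.
- control_a_mid (a point): Centre of a small white container with a red cap, 26 mm in diameter, 83 mm high, standing loose on the bench. Leave it.
- control_b_mid (a point): Centre of a second small white container with a red cap, 25 mm in diameter, 80 mm high, standing loose on the bench. Leave it.
- vial_mid (a point): Centre of a glass vial with a brown stopper, 21 mm in diameter, 72 mm high, standing loose on the bench. Leave it.
Not all that is in view belongs to the job. There is more than one size of the part that bears container_mid; the job needs the middle-sized.

How it is judged:
On the way:
1. the bar code faces the reader's side, the container upright in the rack's pocket, the rack still out from under the canopy (angle between the x axis of barcode and the x axis of loader, either way round below 0.35 rad and x of barcode in the frame of loader below -0.01 m and angle between container_mid's own z axis and vertical below 0.1 rad and x of container_mid in the frame of loader between -0.006 and 0.006 m and z of container_mid in the frame of loader below 0.063 m and value of joint rack below 0.06 m), for 0.2 s.
At the end, for the whole second after the job is handed in: The rack is home (within 5 mm of its stop) and at rest; the container stands upright (within 0.1 rad) in its pocket (foot within 6 mm of the floor, axis within 6 mm of the track's middle and 12 mm of the home point), and its bar code faces the reader to within 0.35 rad (20 degrees) (angle between the x axis of barcode and the x axis of loader, either way round below 0.35 rad and x of barcode in the frame of loader below -0.01 m and angle between container_mid's own z axis and vertical below 0.1 rad and x of container_mid in the frame of loader between -0.006 and 0.006 m and z of container_mid in the frame of loader below 0.063 m and value of joint rack above 0.12 m and horizontal distance between container_mid and loader below 0.012 m and velocity of joint rack below 0.01 m/s); the robot touches nothing.
It fails at once if the container is tipped by more than 0.5 rad (angle between container_mid's own z axis and vertical above 0.5 rad).
It fails at once if a red-capped or brown-capped container on the bench is shifted by more than 30 mm (distance of any of control_a_mid, control_b_mid, vial_mid from where it was at the start of the episode above 0.03 m).
It also fails if it takes over 61 s, if anything falls off the work surface, if the arm or the gripper's body presses on something with over 40 N, if the wrist force passes 120 N, or if a joint passes its speed limit or range.

## Working session

There is one attempt and no reset: what is moved stays moved. The work goes in short steps, Python scripts to look and compute and a shell command to move; the robot and the scene stay as the last step left them, time stands still between calls to the robot, and variables do not carry over. Pictures are saved under pics/ and viewed, at most 10 in all, crops included, and the job is handed in when it is done.

```bash
mkdir -p pics; ls; cat > h.py <<'E'
import numpy as np, cv2
from workcell import arm, optics
from scipy.spatial.transform import Rotation as Ro
def cam(n):
    s=arm.get_state(); p=optics.camera_params(n); im,d=optics.camera(n)
    if 'R' in p: R=np.array(p['R']);t=np.array(p['t'])
    else:
        T=np.eye(4);T[:3,:3]=Ro.from_euler('xyz',s['orientation']).as_matrix();T[:3,3]=s['tcp_pos']
        C=np.linalg.inv(T@np.array(p['tool_from_camera']));R=C[:3,:3];t=C[:3,3]
    K=np.array([[p['fx'],0,p['cx']],[0,p['fy'],p['cy']],[0,0,1]])
    return dict(im=im,d=d,R=R,t=t,K=K,D=np.array(p['distortion'],float))
def rays(c,uv):
    n=cv2.undistortPoints(np.array(uv,float).reshape(-1,1,2),c['K'],c['D']).reshape(-1,2)
    return -c['R'].T@c['t'], np.c_[n,np.ones(len(n))]@c['R']
def onz(c,uv,z):
    o,r=rays(c,uv); return o+r*((z-o[2])/r[:,2])[:,None]
def dep(c,uv):
    o,r=rays(c,uv); return o+r*np.array([c['d'][int(v),int(u)] for u,v in np.array(uv)])[:,None]
def proj(c,X):
    return cv2.projectPoints(np.array(X,float).reshape(-1,1,3),cv2.Rodrigues(c['R'])[0],c['t'],c['K'],c['D'])[0].reshape(-1,2)
def save(n,im,crop=None,s=1):
    if crop: im=im[crop[1]:crop[3],crop[0]:crop[2]]
    cv2.imwrite('pics/'+n,cv2.resize(im[:,:,::-1],None,fx=s,fy=s,interpolation=cv2.INTER_CUBIC))
E
python3 - <<'E'
from h import *
import pickle
print(arm.get_state())
for n in('scene','top'):
    c=cam(n);save(n+'.png',c['im']);pickle.dump(c,open(n+'.pkl','wb'));print(n,-c['R'].T@c['t'])
E
```

```text
pics
{'time': 0.0, 'q': array([ 1.08380867,  0.33391745,  0.03987384,  1.46626952, -0.01339868,
        1.3432749 , -0.05850781]), 'qd': array([ 0.00124074, -0.00197675, -0.00033624, -0.00113163,  0.00071575,
       -0.00061723, -0.0004919 ]), 'effort': array([-5.31816750e-04, -6.58550191e+01,  1.36499986e+00, -4.05575430e+01,
        1.68875617e-02,  1.22335029e-02, -2.36331675e-05]), 'tcp_pos': array([ 0.2455964 , -0.6013335 ,  0.23041788]), 'orientation': array([-3.13999323e+00,  1.10645383e-04,  3.87762993e-01]), 'force': array([ 0.3577898 , -0.19633205, -0.54489025]), 'torque': array([-0.03053481, -0.05539329, -0.01016388]), 'grip_force': 0.0, 'gripper_width': 0.08561365826046216}
scene [-0.44464799 -0.60722122  0.5939718 ]
top [ 0.21024663 -0.20573106  0.89649485]
```

View pics/scene.png

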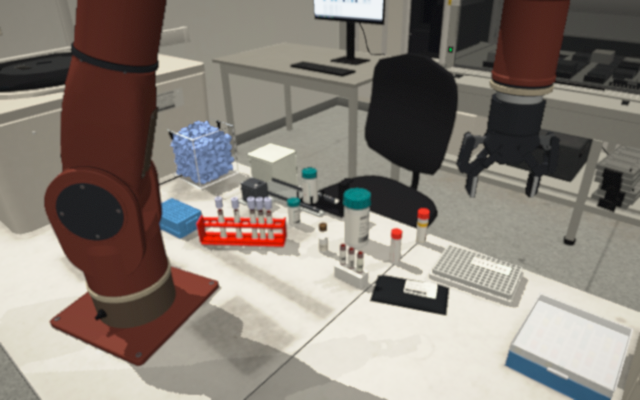

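View pics/top.png

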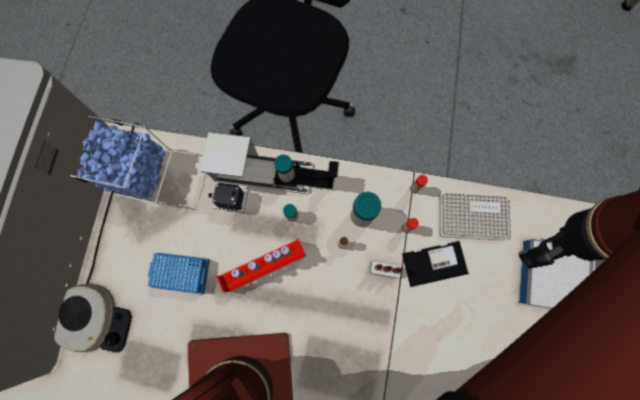

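The candidates for the container are the teal caps in top: (284,163) in the rack, (290,211) small on the bench, and (367,207) large on the bench. The one in the rack is middle-sized and sits in the pocket, so I choose it. In the same view the canopy is at (227,155), the reader at (228,195), the fin at about (333,175), the red caps at (421,181) and (412,224), and the brown cap at (344,241).

```bash
python3 - <<'E'
from h import *
import pickle
t=pickle.load(open('top.pkl','rb'));s=pickle.load(open('scene.pkl','rb'))
for n,c in(('top',t),('scene',s)):
    h=cv2.cvtColor(c['im'],cv2.COLOR_RGB2HSV)
    for nm,lo,hi in(('teal',(80,90,40),(100,255,255)),('red',(0,190,150),(5,255,255))):
        m=cv2.inRange(h,lo,hi);k,_,st,ce=cv2.connectedComponentsWithStats(m)
        for i in range(1,k):
            if 25<st[i,4]<1500: print(n,nm,st[i],ce[i].round(1),dep(c,[ce[i]]).round(3), onz(c,[ce[i]],.101).round(3))
print(onz(t,[(333,162),(333,187)],.104).round(3), onz(t,[(207,135),(252,137),(249,177),(203,171)],.122).round(3))
a=cv2.resize(s['im'][150:230,230:390,::-1],None,fx=5,fy=5,interpolation=cv2.INTER_CUBIC)[:,:800]
b=cv2.resize(t['im'][125:215,195:355,::-1],None,fx=5,fy=5,interpolation=cv2.INTER_CUBIC)
cv2.imwrite('pics/c1.png',cv2.resize(np.vstack([a,b]),None,fx=.7,fy=.7))
E
```

```text
top teal [274 155  19  19 274] [282.8 164. ] [[ 0.484 -0.141  0.101]] [[ 0.484 -0.141  0.101]]
top teal [354 192  27  28 597] [366.6 205.8] [[ 0.368 -0.313  0.126]] [[ 0.373 -0.316  0.101]]
top teal [284 205  13  13 132] [289.6 210.9] [[ 0.384 -0.146  0.068]] [[ 0.377 -0.149  0.101]]
top red [417 176  10   9  69] [421.8 179.9] [[ 0.424 -0.45   0.086]] [[ 0.421 -0.445  0.101]]
top red [408 219  10   9  71] [412.5 222.9] [[ 0.33  -0.416  0.081]] [[ 0.327 -0.411  0.101]]
top red [222 240  83  51 975] [264.  266.9] [[ 0.267 -0.074  0.015]] [[ 0.261 -0.086  0.101]]
scene teal [302 167  15  12 143] [308.8 172.7] [[ 0.478 -0.143  0.099]] [[ 0.474 -0.145  0.101]]
scene teal [342 187  30  22 560] [356.6 197.7] [[ 0.361 -0.316  0.122]] [[ 0.397 -0.303  0.101]]
scene teal [287 197  14  10 107] [293.4 201.7] [[ 0.386 -0.145  0.063]] [[ 0.326 -0.178  0.101]]
scene red [418 208  11  11 100] [423.  212.8] [[ 0.424 -0.449  0.08 ]] [[ 0.388 -0.456  0.101]]
scene red [197 217  88  14 422] [242.1 223.4] [[ 0.265 -0.076  0.054]] [[ 0.203 -0.122  0.101]]
scene red [392 230   9   8  66] [396.1 233.5] [[ 0.32  -0.418  0.08 ]] [[ 0.289 -0.426  0.101]]
scene red [201 232  84  14 729] [242.2 239.6] [[ 0.258 -0.075  0.014]] [[ 0.152 -0.155  0.101]]
[[ 0.478 -0.253  0.104]
 [ 0.421 -0.247  0.104]] [[ 0.561  0.022  0.122]
 [ 0.546 -0.078  0.122]
 [ 0.454 -0.068  0.122]
 [ 0.477  0.032  0.122]]
```

View pics/c1.png

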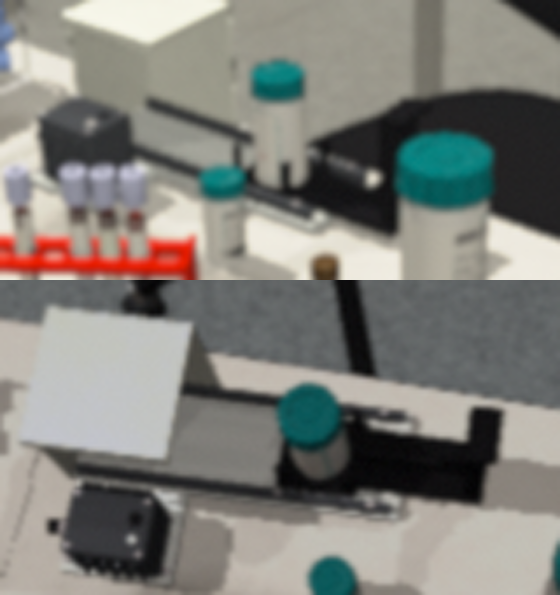

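The crop shows the rack's container is middle-sized, with its label facing the scene camera only partly. Its bar code is hidden or unclear. I'll move above it and look from close by.

```bash
python3 -m jog '[[3.6,-3.1,-2,0,-1],[7.2,-6.2,-4,0,-1],[10.8,-9.3,-4,0,-1],[14.4,-12.3,-4,0,-1],[18,-15.4,-4,0,-1],[21.6,-18.4,-4,0,-1],[25.2,-21.5,-4,0,-1],[28.8,-24.6,-4,0,-1],[32.4,-27.6,-4,0,-1],[36,-30.7,-4,0,-1],[39.4,-33.6,-4,0,-1],[39.4,-33.6,-4,0,-1]]'
python3 - <<'E'
from h import *
import pickle
for n in('wrist','scene'):
    c=cam(n);pickle.dump(c,open(n+'1.pkl','wb'))
    if n=='wrist': save('w1.png',c['im']);print(-c['R'].T@c['t'],c['R'],c['K'])
print(arm.get_state()['tcp_pos'])
E
```

```text
time: 1.3
tcp_pos: [0.4856, -0.1349, 0.2713]
orientation: [-3.14, -0.002, 0.397]
force: [0.3, -0.4, 0.4]
gripper_width: 0.0855
grip_force: 0.0
[ 0.55435744 -0.1063658   0.41330945] [[ 0.38583688 -0.92256433 -0.00222815]
 [-0.88066675 -0.36903182  0.29705486]
 [-0.27487447 -0.11265246 -0.95485782]] [[319.88235464   0.         319.29548947]
 [  0.         319.88235464 200.59444471]
 [  0.           0.           1.        ]]
[ 0.48355564 -0.14084538  0.27099618]
```

View pics/w1.png

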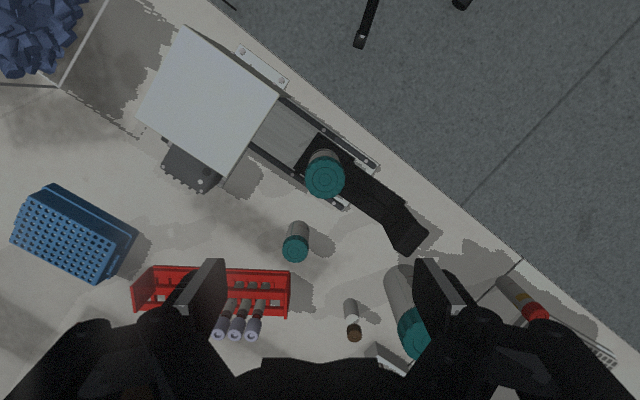

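The wrist view shows the container cap at (325,178), the canopy at (208,100) and the fin at (408,235). I'll measure the loader's axes from depth, and check how high the chair stands.

```bash
python3 - <<'E'
from h import *
import pickle
for n in('wrist1','top'):
    c=pickle.load(open(n+'.pkl','rb'))
    v,u=np.mgrid[0:400,0:640]; uv=np.c_[u.ravel(),v.ravel()]
    P=dep(c,uv); ok=c['d'].ravel()>0
    def sel(z0,z1,x0,x1,y0,y1): 
        m=ok&(P[:,2]>z0)&(P[:,2]<z1)&(P[:,0]>x0)&(P[:,0]<x1)&(P[:,1]>y0)&(P[:,1]<y1); return P[m]
    for nm,a in(('roof',(.112,.128,.4,.65,-.09,.12)),('cap',(.095,.108,.44,.53,-.19,-.1)),('fin',(.096,.11,.38,.55,-.32,-.21))):
        Q=sel(*a); r=cv2.minAreaRect(Q[:,:2].astype(np.float32)*1000); print(n,nm,len(Q),Q.mean(0).round(4),r)
    if n=='top':
        Q=sel(-.5,.6,.6,1.2,-.6,.3); print('chair max z',Q[:,2].max(), Q[Q[:,2]>.05].min(0) if (Q[:,2]>.05).any() else None)
print(arm.get_state()['q'])
E
```

```text
wrist1 roof 11956 [ 0.5146 -0.015   0.1213] ((512.1587524414062, -15.347869873046875), (96.12910461425781, 92.15096282958984), 77.18566131591797)
wrist1 cap 1274 [ 0.4877 -0.1394  0.0998] ((487.4183044433594, -139.8141326904297), (40.60888671875, 40.28923416137695), 23.192487716674805)
wrist1 fin 765 [ 0.456  -0.252   0.1028] ((429.2129821777344, -261.12957763671875), (109.63368225097656, 34.96977615356445), 20.334705352783203)
top roof 1729 [ 0.5109 -0.0175  0.1225] ((513.1798706054688, -16.990581512451172), (95.53202056884766, 93.24580383300781), 77.3773193359375)
top cap 267 [ 0.4862 -0.142   0.1011] ((487.080322265625, -142.0462646484375), (40.76564025878906, 40.06300354003906), 9.576560020446777)
top fin 163 [ 0.4614 -0.2515  0.1043] ((462.35504150390625, -251.83982849121094), (21.719675064086914, 36.94280242919922), 76.63778686523438)
chair max z 0.3145773382127838 [0.60001919 0.20833067 0.06150869]
[ 0.56243415  0.03679667 -0.3749157   1.73555404  0.01382891  1.37253659
 -0.99546679]
```

```bash
python3 -m jog '[[3,2.2,0,0.12,-1],[6,4.4,2,0.24,-1],[9,6.6,5,0.36,-1],[12.5,8.8,8,0.5,-1],[12.5,8.8,10,0.62,-1],[12.5,8.8,10,0.62,-1],[12.5,8.8,10,0.62,-1]]'
cat > look.py <<'E'
from h import *
import pickle,sys
n=sys.argv[1]; c=cam('wrist');pickle.dump(c,open(n+'.pkl','wb'))
C=np.array([.487,-.141]); print(proj(c,[[*C,.02],[*C,.1]]), arm.get_state()['tcp_pos'],arm.get_state()['orientation'],arm.get_state()['q'])
u,v=proj(c,[[*C,.06]])[0].astype(int); x0=max(0,min(u-80,480));y0=max(0,min(v-60,280));print(x0,y0)
save(n+'.png',c['im'],(x0,y0,x0+160,y0+120),5)
E
python3 look.py w2
```

```text
time: 2.1
tcp_pos: [0.6317, -0.1773, 0.1716]
orientation: [3.141, 0.001, -0.23]
force: [0.1, -0.1, 1.3]
gripper_width: 0.0854
grip_force: 0.0
[[316.53169102 316.71928233]
 [315.76428762 377.83946729]] [ 0.63222271 -0.17705873  0.17293753] [ 3.14092326e+00 -1.42008640e-03 -2.30195888e-01] [ 0.44050846  0.39953819 -0.30951111  1.50912299  0.12595279  1.25108694
 -1.68659365]
236 280
```

View pics/w2.png

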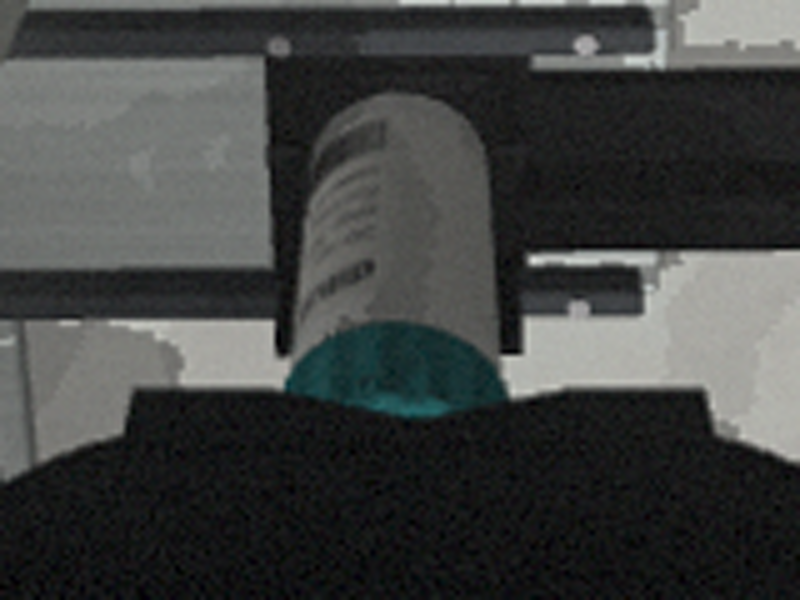

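The bar code's near edge is at crop (385,135), about 10° to the canopy side of the viewing line. The code runs left from there, so its middle faces about +62° in world, and the goal is 167°. That needs a turn of about 1.84 rad CCW (negative about tool z).

```bash
python3 -m jog '[[-4,0,0,0,-1],[-8,-0.1,0,0,-1],[-12,-0.2,0,0,-1],[-14.9,-0.2,0,0,-1],[-14.9,-0.2,2,0,-1],[-14.9,-0.2,4,0,-1],[-14.9,-0.2,4,0,-1],[-14.9,-0.2,4,0,-1]]'
python3 - <<'E'
from h import *
s=arm.get_state();print(s['tcp_pos'],s['orientation'],s['q'])
c=cam('wrist');h=cv2.cvtColor(c['im'],cv2.COLOR_RGB2HSV);m=cv2.inRange(h,(80,90,30),(100,255,255))
k,_,st,ce=cv2.connectedComponentsWithStats(m)
for i in range(1,k):
    if st[i,4]>300: print(st[i],ce[i])
v,u=np.nonzero(m);P=dep(c,np.c_[u,v]);Q=P[(abs(P[:,2]-.101)<.006)&(np.hypot(P[:,0]-.487,P[:,1]+.141)<.04)]
print(len(Q),cv2.minEnclosingCircle(Q[:,:2].astype(np.float32)),Q.mean(0))
E
```

```text
time: 2.95
tcp_pos: [0.4883, -0.1401, 0.1331]
orientation: [3.141, -0.002, -0.231]
force: [-0.1, -0.3, -0.2]
gripper_width: 0.0853
grip_force: 0.0
[ 0.48829531 -0.14009433  0.13314994] [ 3.14111791e+00 -2.11711329e-03 -2.31324675e-01] [ 0.50646964  0.1434858  -0.33903746  1.91506348  0.05435359  1.08962855
 -1.65653774]
[ 284  195   69   71 3869] [317.72731972 229.94934091]
[ 575  302   65   98 3800] [615.96973684 341.84605263]
[ 334  307   40   42 1317] [353.0022779  328.09946849]
3489 ((0.4870062470436096, -0.13975021243095398), 0.02085925079882145) [ 0.48830435 -0.14009998  0.09972926]
```

```bash
python3 -m jog '[[0,0,3,0,-1],[0,0,5,0,-1],[0,0,6.2,0,-1],[0,0,6.2,0,-1],[0,0,6.2,0,0.2],[0,0,6.2,0,1],[0,0,6.2,0,1],[0,0,6.2,0,1],[0,0,6.2,0,1],[0,0,6.2,0,1],[0,0,6.2,0,1]]'
```

```text
time: 4.1
tcp_pos: [0.4888, -0.1398, 0.0706]
orientation: [3.141, -0.002, -0.232]
force: [-0.4, 0.2, 5.2]
gripper_width: 0.0407
grip_force: 59.9
```

```bash
python3 -m jog '[[0,0,0,-0.12,1],[0,0,0,-0.24,1],[0,0,0,-0.36,1],[0,0,0,-0.48,1],[0,0,0,-0.6,1],[0,0,0,-0.72,1],[0,0,0,-0.84,1],[0,0,0,-0.96,1],[0,0,0,-1.08,1],[0,0,0,-1.2,1],[0,0,0,-1.2,1]]'
python3 -m jog '[[0,0,0,-0.12,1],[0,0,0,-0.24,1],[0,0,0,-0.36,1],[0,0,0,-0.48,1],[0,0,0,-0.64,1],[0,0,0,-0.64,1],[0,0,0,-0.64,1]]'
```

```text
time: 5.2
tcp_pos: [0.4889, -0.1403, 0.0705]
orientation: [3.139, -0.0, 0.97]
force: [-1.2, -0.6, 7.3]
gripper_width: 0.0405
grip_force: 59.9
time: 5.9
tcp_pos: [0.4891, -0.1401, 0.0705]
orientation: [3.139, 0.001, 1.605]
force: [-0.2, -0.4, 6.1]
gripper_width: 0.0409
grip_force: 60.0
```

```bash
python3 -m jog '[[0,0,0,0,-1],[0,0,0,0,-1],[0,0,0,0,-1],[0,0,0,0,-1],[0,0,-3,0,-1],[0,0,-6,0,-1],[0,0,-8.5,0,-1],[0,0,-8.5,-0.14,-1],[0,0,-8.5,-0.28,-1],[0,0,-8.5,-0.42,-1],[0,0,-8.5,-0.56,-1],[0,0,-8.5,-0.7,-1]]'
python3 - <<'E'
from h import *
s=arm.get_state();print(s['tcp_pos'],s['orientation'],s['q'])
E
```

```text
time: 7.1
tcp_pos: [0.4878, -0.1395, 0.1542]
orientation: [-3.141, -0.0, 2.313]
force: [0.0, -0.3, 0.2]
gripper_width: 0.0854
grip_force: 0.0
[ 0.4878021  -0.13953729  0.15421942] [-3.14149722e+00 -2.84936060e-04  2.31325513e+00] [ 0.79082098  0.15376793 -0.64594967  1.87829419  0.10141654  1.14239251
  0.85074961]
```

```bash
python3 -m jog '[[0,-2,0,-0.13,-1],[0,-4,0,-0.26,-1],[0,-6,0,-0.39,-1],[1,-8,0,-0.52,-1],[1.1,-11,0,-0.65,-1],[1.1,-11,0,-0.78,-1],[1.1,-11,0,-0.91,-1],[1.1,-11,0,-1.04,-1],[1.1,-11,0,-1.17,-1],[1.1,-11,0,-1.3,-1],[1.1,-11,0,-1.44,-1],[1.1,-11,0,-1.44,-1]]'
python3 look.py w3
```

```text
time: 8.3
tcp_pos: [0.399, -0.2053, 0.1542]
orientation: [3.141, -0.0, -2.533]
force: [1.2, -0.5, 0.4]
gripper_width: 0.0854
grip_force: 0.0
[[321.47123449 296.59632427]
 [322.22038912 358.27442426]] [ 0.39898595 -0.20534117  0.15425659] [ 3.14138927e+00 -8.72658473e-05 -2.53854464e+00] [ 0.99211893  0.01360997 -0.6117729   2.00476371  0.00861479  1.12591925
  2.55052479]
241 263
```

View pics/w3.png

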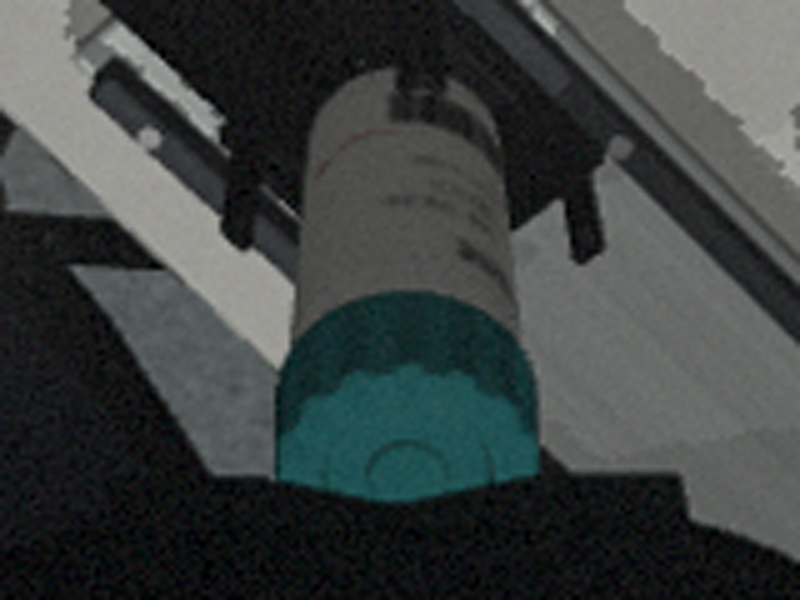

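The picture is upside down. The bar code's left edge is at crop (390,105), with the body centred at x≈405. I'll work out the heading by casting rays onto the cylinder.

```bash
python3 - <<'E'
from h import *
import pickle
for n,o,pts,sg in(('w2',(236,280),[(385,120),(385,135),(385,148)],1),('w3',(241,263),[(388,95),(388,105),(388,115)],-1)):
    c=pickle.load(open(n+'.pkl','rb'))
    for C in((.487,-.141),(.488,-.140),(.489,-.140)):
        w,r=rays(c,np.array(pts)/5+o)
        for d in r:
            p=w[:2]-C;a=d[:2]@d[:2];b=p@d[:2];q=p@p-.0195**2;D=b*b-a*q
            s=(-b-np.sqrt(max(D,0)))/a;X=w+s*d;az=np.degrees(np.arctan2(*(X[:2]-C)[::-1]));print(n,C,X[2].round(4),'edge',az.round(1),'mid',(az+sg*64.5).round(1))
E
```

```text
w2 (0.487, -0.141) 0.0243 edge -2.5 mid 62.0
w2 (0.487, -0.141) 0.0295 edge -2.8 mid 61.7
w2 (0.487, -0.141) 0.0338 edge -3.0 mid 61.5
w2 (0.488, -0.14) 0.0256 edge -6.2 mid 58.3
w2 (0.488, -0.14) 0.0308 edge -6.4 mid 58.1
w2 (0.488, -0.14) 0.0351 edge -6.7 mid 57.8
w2 (0.489, -0.14) 0.0271 edge -6.9 mid 57.6
w2 (0.489, -0.14) 0.0322 edge -7.2 mid 57.3
w2 (0.489, -0.14) 0.0364 edge -7.5 mid 57.0
w3 (0.487, -0.141) 0.0244 edge -136.8 mid -201.3
w3 (0.487, -0.141) 0.0279 edge -136.8 mid -201.3
w3 (0.487, -0.141) 0.0314 edge -136.8 mid -201.3
w3 (0.488, -0.14) 0.0221 edge -136.1 mid -200.6
w3 (0.488, -0.14) 0.0256 edge -136.1 mid -200.6
w3 (0.488, -0.14) 0.0291 edge -136.1 mid -200.6
w3 (0.489, -0.14) 0.0209 edge -137.7 mid -202.2
w3 (0.489, -0.14) 0.0244 edge -137.8 mid -202.3
w3 (0.489, -0.14) 0.0279 edge -137.8 mid -202.3
```

The heading is about 159° against the goal of 167°. That's inside tolerance, but I'll regrip and trim +0.14 rad.

```bash
python3 -m jog '[[0,0,0,0.14,-1],[-2,0,0,0.28,-1],[-4,0,0,0.42,-1],[-6,0,0,0.56,-1],[-8,0,0,0.7,-1],[-10,0.2,0,0.84,-1],[-11,0.3,0,0.98,-1],[-11,0.3,0,1.12,-1],[-11,0.3,0,1.26,-1],[-11,0.3,0,1.44,-1],[-11,0.3,0,1.44,-1],[-11,0.3,0,1.44,-1]]'
python3 -m jog '[[0,0,3,0,-1],[0,0,6,0,-1],[0,0,8.3,0,-1],[0,0,8.3,0,-1],[0,0,8.3,0,1],[0,0,8.3,0,1],[0,0,8.3,0,1],[0,0,8.3,0,1],[0,0,8.3,0,1],[0,0,8.3,0,1],[0,0,8.3,0,1]]'
python3 -m jog '[[0,0,0,-0.07,1],[0,0,0,-0.14,1],[0,0,0,-0.14,1],[0,0,0,-0.14,1],[0,0,0,-0.14,-1],[0,0,0,-0.14,-1],[0,0,0,-0.14,-1],[0,0,0,-0.14,-1],[0,0,-3,-0.14,-1],[0,0,-6,-0.14,-1],[0,0,-9,-0.14,-1],[0,0,-9,-0.14,-1]]'
```

```text
time: 9.55
tcp_pos: [0.4877, -0.1402, 0.1543]
orientation: [-3.142, -0.0, 2.308]
force: [1.1, -0.2, 0.6]
gripper_width: 0.0853
grip_force: 0.0
time: 10.65
tcp_pos: [0.4888, -0.1406, 0.073]
orientation: [3.141, 0.002, 2.308]
force: [-1.4, -0.2, 7.4]
gripper_width: 0.0403
grip_force: 59.7
time: 11.85
tcp_pos: [0.49, -0.1406, 0.1652]
orientation: [3.14, 0.006, 2.448]
force: [-0.2, -0.0, -0.7]
gripper_width: 0.0852
grip_force: 0.0
```

```bash
python3 -m jog '[[-1,-2,0,0.12,-1],[-2,-4,0,0.24,-1],[-3,-6,0,0.36,0],[-4,-8,0,0.48,1],[-5,-10,0,0.6,1],[-6,-12,0,0.72,1],[-7,-14,0,0.84,1],[-7.2,-14.9,0,0.96,1],[-7.2,-14.9,0,1.1,1],[-7.2,-14.9,0,1.1,1],[-7.2,-14.9,0,1.1,1]]'
python3 - <<'E'
from h import *
import pickle
c=cam('wrist');pickle.dump(c,open('w4.pkl','wb'));save('w4.png',c['im']);print(arm.get_state()['tcp_pos'])
v,u=np.mgrid[0:400,0:640];P=dep(c,np.c_[u.ravel(),v.ravel()])
for nm,a in(('cap',(.095,.108,.44,.53,-.19,-.1)),('fin',(.096,.11,.42,.51,-.275,-.235))):
    Q=P[(P[:,2]>a[0])&(P[:,2]<a[1])&(P[:,0]>a[2])&(P[:,0]<a[3])&(P[:,1]>a[4])&(P[:,1]<a[5])]
    print(nm,len(Q),Q.mean(0),cv2.minAreaRect(Q[:,:2].astype(np.float32)*1000))
E
```

```text
time: 12.95
tcp_pos: [0.4478, -0.3005, 0.1609]
orientation: [-3.141, -0.0, 1.352]
force: [-0.4, 0.5, 0.1]
gripper_width: -0.0001
grip_force: 0.0
[ 0.44787101 -0.30045609  0.1609857 ]
cap 0 [nan nan nan] ((0.0, 0.0), (0.0, 0.0), 0.0)
fin 2117 [ 0.46192395 -0.24878945  0.10288396] ((462.0804443359375, -249.2303466796875), (21.691274642944336, 37.978004455566406), 76.75424194335938)<stdin>:7: RuntimeWarning: Mean of empty slice.
  ret = um.true_divide(
```

View pics/w4.png

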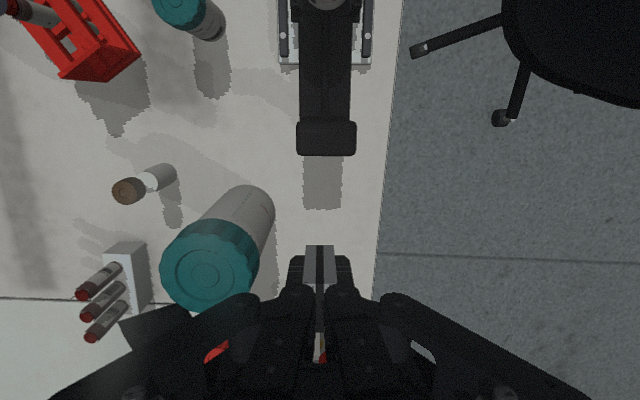

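The fin is straight ahead at (327,138), and the large container at (215,265) stays beside the shut fingers. I'll come down behind the fin and push.

```bash
python3 -m jog '[[1,0.2,0,0,1],[1,0.2,3,0,1],[1,0.2,5.5,0,1],[1,0.2,7.5,0,1],[1,0.2,7.5,0,1],[1,0.2,7.5,0,1]]'
python3 -m jog '[[0.6,0,0,0,1],[1.2,0,0,0,1],[1.8,0,0,0,1],[2.4,0,0,0,1],[3,0,0,0,1],[3.6,0,0,0,1],[4.2,0,0,0,1],[4.8,0,0,0,1],[5.4,0,0,0,1],[6,0,0,0,1],[6,0,0,0,1]]'
python3 look.py w5 | tail -1
```

```text
time: 13.6
tcp_pos: [0.4524, -0.2909, 0.0867]
orientation: [-3.142, -0.0, 1.35]
force: [-0.7, -0.1, 0.1]
gripper_width: 0.0
grip_force: 0.0
time: 14.7
tcp_pos: [0.4655, -0.2317, 0.0862]
orientation: [-3.141, -0.001, 1.349]
force: [-1.0, -0.2, -0.3]
gripper_width: 0.0002
grip_force: 0.0
244 2
```

```bash
cat > chk.py <<'E'
from h import *
c=cam('top');h=cv2.cvtColor(c['im'],cv2.COLOR_RGB2HSV);m=cv2.inRange(h,(80,90,40),(100,255,255))
k,_,st,ce=cv2.connectedComponentsWithStats(m)
for i in range(1,k):
    if st[i,4]>60: print(st[i],dep(c,[ce[i]]).round(3))
save('top2.png',c['im'],(180,110,380,260),4)
E
python3 chk.py
```

```text
[354 192  27  28 602] [[ 0.368 -0.313  0.127]]
```

View pics/top2.png

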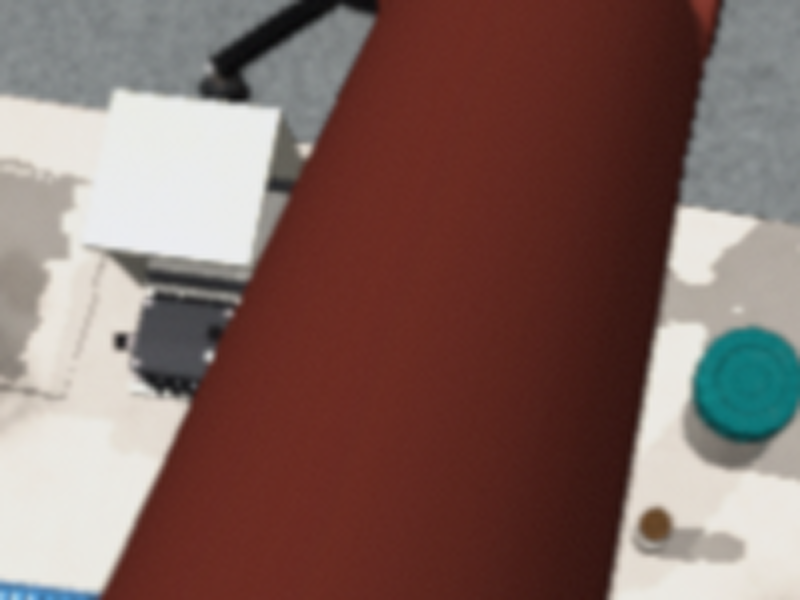

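The arm hides the rack here, so I'll use depth from the wrist picture already taken.

```bash
cat > m.py <<'E'
from h import *
import pickle,sys
c=pickle.load(open(sys.argv[1]+'.pkl','rb'))
v,u=np.mgrid[0:400,0:640];P=dep(c,np.c_[u.ravel(),v.ravel()])
yl=(P[:,:2]-[.515,-.019])@[.223,.975]; xl=(P[:,:2]-[.515,-.019])@[.975,-.223]
for nm,lo,hi in(('fin',-.26,-.06),('cap/roof',-.2,.0)):
    k=(abs(xl)<.022)&(yl>lo)&(yl<hi)&(P[:,2]>(.098))&(P[:,2]<.107)
    if k.sum():print(nm,k.sum(),np.histogram(yl[k],np.arange(lo,hi,.01)),xl[k].mean())
E
python3 m.py w5; python3 m.py w4|head -1
```

```text
fin 4685 (array([   0,    0,    0,    0,  309, 1397, 1936, 1043,    0,    0,    0,
          0,    0,    0,    0,    0,    0,    0,    0]), array([-0.26, -0.25, -0.24, -0.23, -0.22, -0.21, -0.2 , -0.19, -0.18,
       -0.17, -0.16, -0.15, -0.14, -0.13, -0.12, -0.11, -0.1 , -0.09,
       -0.08, -0.07])) -0.0007257255534568083
cap/roof 2979 (array([1936, 1043,    0,    0,    0,    0,    0,    0,    0,    0,    0,
          0,    0,    0,    0,    0,    0,    0,    0]), array([-0.2 , -0.19, -0.18, -0.17, -0.16, -0.15, -0.14, -0.13, -0.12,
       -0.11, -0.1 , -0.09, -0.08, -0.07, -0.06, -0.05, -0.04, -0.03,
       -0.02, -0.01])) -0.00053369609682942
fin 2117 (array([  0, 646, 984, 487,   0,   0,   0,   0,   0,   0,   0,   0,   0,
```

View pics/w5.png

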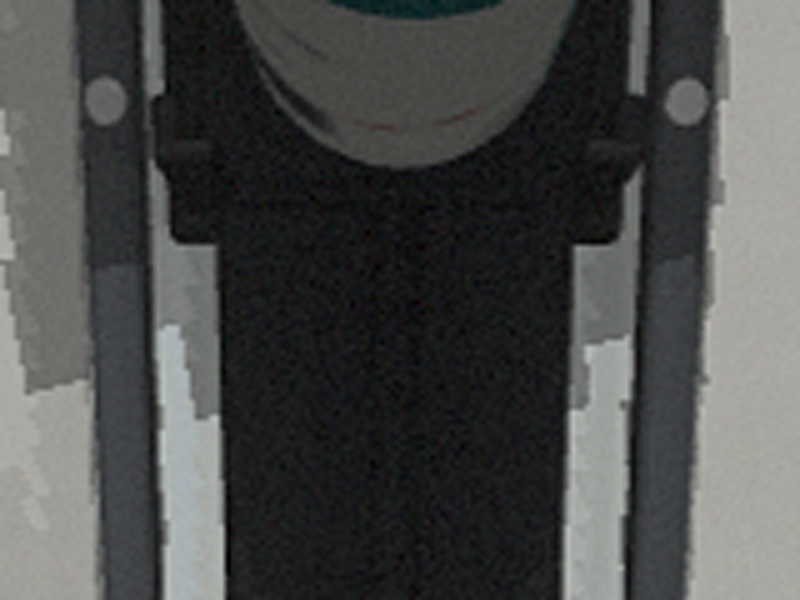

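The rack has moved about 40 mm. The bar code's edge shows on the left (reader) side at crop (300,105), so the container is still turned right. I'll keep pushing.

```bash
python3 -m jog '[[0.8,0,0,0,1],[1.6,0,0,0,1],[2.4,0,0,0,1],[3.2,0,0,0,1],[4,0,0,0,1],[4.8,0,0,0,1],[5.6,0,0,0,1],[6.4,0,0,0,1],[7.2,0,0,0,1],[7.6,0,0,0,1],[7.8,0,0,0,1],[7.8,0,0,0,1]]'
python3 look.py w6 | tail -1; python3 m.py w6; python3 m.py w4
```

```text
time: 16.0
tcp_pos: [0.483, -0.1566, 0.0865]
orientation: [3.141, -0.0, 1.348]
force: [0.8, -0.2, -0.1]
gripper_width: -0.0002
grip_force: 0.0
242 151
fin 4662 (array([   0,    0,    0,    0,    0,    0,    0,    0,    0,    0,    0,
          0,  560, 1706, 2015,  381,    0,    0,    0]), array([-0.26, -0.25, -0.24, -0.23, -0.22, -0.21, -0.2 , -0.19, -0.18,
       -0.17, -0.16, -0.15, -0.14, -0.13, -0.12, -0.11, -0.1 , -0.09,
       -0.08, -0.07])) -0.0007690125193412156
cap/roof 4662 (array([   0,    0,    0,    0,    0,    0,  560, 1706, 2015,  381,    0,
          0,    0,    0,    0,    0,    0,    0,    0]), array([-0.2 , -0.19, -0.18, -0.17, -0.16, -0.15, -0.14, -0.13, -0.12,
       -0.11, -0.1 , -0.09, -0.08, -0.07, -0.06, -0.05, -0.04, -0.03,
       -0.02, -0.01])) -0.0007690125193412156
fin 2117 (array([  0, 646, 984, 487,   0,   0,   0,   0,   0,   0,   0,   0,   0,
         0,   0,   0,   0,   0,   0]), array([-0.26, -0.25, -0.24, -0.23, -0.22, -0.21, -0.2 , -0.19, -0.18,
       -0.17, -0.16, -0.15, -0.14, -0.13, -0.12, -0.11, -0.1 , -0.09,
       -0.08, -0.07])) -0.0005061062084592542
```

```bash
python3 -m jog '[[0.2,0,0,0,1],[0.4,0,0,0,1],[0.6,0,0,0,1],[0.6,0,0,0,1],[0.6,0,0,0,1]]'; python3 -m jog '[[0.2,0,0,0,1],[0.2,0,0,0,1],[0.2,0,0,0,1]]'; python3 -m jog '[[0.1,0,0,0,1],[0.2,0,0,0,1],[0.2,0,0,0,1]]'
```

```text
time: 16.55
tcp_pos: [0.4838, -0.1508, 0.0863]
orientation: [-3.141, -0.0, 1.348]
force: [0.1, 0.1, 0.8]
gripper_width: 0.0002
grip_force: 0.0
time: 16.85
tcp_pos: [0.4842, -0.149, 0.0863]
orientation: [-3.141, -0.0, 1.348]
force: [-0.7, -0.5, 0.2]
gripper_width: -0.0
grip_force: 0.1
time: 17.15
tcp_pos: [0.4843, -0.1485, 0.0863]
orientation: [-3.141, 0.001, 1.347]
force: [-2.1, -5.2, 0.3]
gripper_width: 0.0001
grip_force: 2.7
```

```bash
python3 -m jog '[[0.1,0,0,0,1],[0.2,0,0,0,1],[0.2,0,0,0,1]]'; python3 look.py w7 | tail -1; python3 m.py w7|head -2
python3 -m jog '[[-1,0,0,0,1],[-3,0,0,0,1],[-3,0,-3,0,1],[-3,0,-6,0,1],[-3,0,-8,0,1],[-5,0,-8,0,1],[-5,0,-8,0,1]]'
python3 look.py w8
```

```text
time: 17.45
tcp_pos: [0.4843, -0.1484, 0.0863]
orientation: [-3.141, 0.003, 1.345]
force: [-2.9, -11.3, 0.8]
gripper_width: -0.0001
grip_force: 5.8
243 165
fin 4637 (array([   0,    0,    0,    0,    0,    0,    0,    0,    0,    0,    0,
          0,    0,  784, 1837, 2016,    0,    0,    0]), array([-0.26, -0.25, -0.24, -0.23, -0.22, -0.21, -0.2 , -0.19, -0.18,
time: 18.2
tcp_pos: [0.4739, -0.1963, 0.1669]
orientation: [3.14, 0.001, 1.345]
force: [0.2, -0.7, 0.5]
gripper_width: 0.0003
grip_force: 0.0
[[321.2079365  122.56694689]
 [322.06113255 130.84683686]] [ 0.47384282 -0.1948928   0.16630244] [ 3.14149995e+00 -2.01682198e-04  1.34584367e+00] [ 0.75949685  0.1345086  -0.4893272   1.85948194  0.06846356  1.1639989
  0.02185234]
241 66
```

```bash
python3 -m jog '[[-4,0,0,0,1],[-8,0,0,0,1],[-12,0,0,0,1],[-12,0,0,0,1],[-12,0,0,0,1]]' | head -2; python3 - <<'E'
from h import *
s=cam('scene');w=cam('wrist');u,v=proj(s,[[.515,-.019,.05]])[0].astype(int);print(u,v)
u2,v2=proj(w,[[.515,-.019,.03]])[0].astype(int);print(u2,v2)
f=lambda im,u,v,a,b,k:cv2.resize(im[max(0,v-b):max(0,v-b)+2*b,max(0,u-a):max(0,u-a)+2*a,::-1],(2*a*k,2*b*k),interpolation=cv2.INTER_CUBIC)
A=f(s['im'],u,v,50,30,8);B=f(w['im'],u2,max(v2,30),80,30,5)
cv2.imwrite('pics/fin.png',cv2.resize(np.vstack([cv2.resize(A,(800,480)),cv2.resize(B,(800,300))]),(600,585)))
E
```

```text
time: 18.75
tcp_pos: [0.4473, -0.3108, 0.1655]
274 175
323 -276
```

View pics/fin.png

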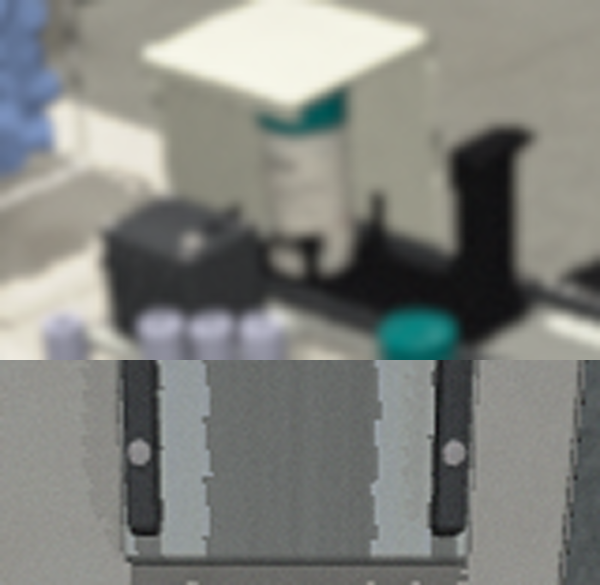

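The container stands upright under the canopy beside the reader at scene (274,175). The dark bar-code band shows on its left, toward the reader, at crop (265–325,245), and the text is on the same side. The robot is clear, so I'm handing in.

```bash
python3 -c "
from workcell import arm
print(arm.hand_in())"
```

```text
the job is handed in; nothing more can be done
None
```

I turned the container until its bar code faced the reader (measured within 8°, then trimmed by that much), pushed the rack home to its stop, and handed the job in; the verdict wasn't shown.

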